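# Tip the clock tag out of its tray and hang it on the day board

### The arm

A 6-joint arm with a two-finger parallel gripper is mounted at the origin on a cart in front of the work surface, level with it; the furniture and walls round the work are solid. World frame = base frame: x ahead of the robot, y to its left, z up, the work surface at z = 0. Lengths are in m, angles in rad, forces in N, time in s.
With the tool pointing down it reaches from about 0.375 to 0.925 m from the base axis. Payload 5.7 kg.
Tool frame: the origin (TCP) lies on the mounting face of the last link; the fingertips stand 173 mm ahead of it and the grasp point (between the pads) lies 155 mm ahead of it; z points along the fingers, y is the line along which they close (so a half turn about z gives the same grasp; the last joint's range is limited). The gripper opens to 85 mm and grips with 20 to 120 N. Pads are 22 mm wide; open, the fingers measure 114 mm over their backs; the gripper's body (76 mm by 85 mm) begins 54 mm behind the grasp point. The pads swing forward as they close: fully open they stand 13 mm farther back than shut.
Start: joints at [0.989, 0.359, 1.51, -0, 1.272, -0.115], TCP at [0.27, 0.536, 0.405] pointing down, gripper open.
Joint ranges: [-2.97, 2.97], [-1.01, 2.36], [0.21, 2.38], [-0.96, 4.11], [0.2, 2.71], [-2.98, 2.98]. Speed limits (rad/s): [2.39, 2.39, 3.14, 3.14, 3.14, 3.14].

### API

Orientations are given as a unit quaternion [w, x, y, z].
In Python, from bench import sensors, cams, ticket gives the robot as it stands.
- The arm moves only by the tool play_rows, never from a script. Its arguments are lists of equal length, an entry for each row: "offset": the shift along the world's x, y, z in mm, a list of three; "rotation": the turn, a rotation vector about the world's x, y, z in rad, a list of three; "jaw": the opening, from -1 (shut) to 1 (fully open). A call has 1 to 12 rows; each row is the pose to reach, as a shift and turn from the pose commanded when the call began; what a row does not reach only later rows make up. A row lasts 1/10 s, in which the tool goes at most 50 mm and 8.59 degrees, less where a joint would pass 70% of its speed; a pose out of reach is approached as far as the arm can. A call with a gripper value outside its range is refused whole. The fingers move at their own pace and stop on an object; "grip_force" is the grip in N (left out, the last holds). Time passes only in rows, so rows that repeat a pose let the fingers close. It gives the time, the measured TCP pose, the force, the opening and the grip force at its end, in the units of the state.
- sensors.state(): the state, without advancing time (a new reading comes with each control period).
- cams.read_camera(name): name is "side" or "top" or "wrist"; returns the picture (480x640x3 uint8, blue, green, red); there is no depth.
- cams.camera_info(name): a dict with "vfov" (degrees; the focal length in pixels is half the picture's height over the tangent of half this angle, whatever the lens; pixels are square), "cx", "cy" (the principal point, pixels), "extrinsics" (4x4, takes a point from world to camera coordinates). Camera axes: x right, y down, z forward; pixel columns grow to the right and rows downward; lengths in m; the calibration is good to about 2 mm. A picture is of the moment at which its call begins: read the wrist's pose just before it. camera_info takes no time and is no camera call; for the wrist camera it gives the pose at the moment of the call.
- ticket.close_job(): hands the job in; it is judged then, once.
Trained networks look in the newest picture that a camera, given by its name, has taken for a name from the list of things; names that differ only in an ending like _2 or _b are one class to them, and where a whole thing is asked for, a point or a joint stands for the part that bears it (a point fixed in the world has none). Each returns a list of dicts, best first, with "conf" (0 to 1); they miss things now and then, are a little off and sometimes report something else, mostly with a low value. They report only what shows in the picture. A call takes as long as a camera call. They do not tell look-alikes from the thing itself.
- cams.regions_of(camera, label): "mask" (480x640 bool, what is visible of it) and "uv" ([column, row] in pixels, amid what is visible of it).
The state is a dict: "t": time; "qpos": joint angles; "joint_vel": joint speeds; "tau": joint torques, N m; "ee_pos": TCP position; "orientation": TCP orientation; "ft_force": force on the tool from outside, world axes, zero at the start; "moment": the same for the moment, N m; "opening": opening from 0.0 (shut) to 1.0 (fully open); "finger_force": force on a finger pad.
Only numpy, scipy, OpenCV 4.12 (cv2) and the standard library are available. Lean on these libraries where they do the work, as an engineer would, in place of code of your own. Each camera call takes 0.05 s, during which the arm holds its last target. There are 200 camera calls.

### The job

It is nearly home time. Press down the thumb-notch end of the wooden tag with the clock so that it tips up in its pocket and leans there, pinch its raised end by the two side edges, and hang it by its hole on the free hook of the day board with the clock facing outward, away from the board. Leave the other tags and everything else on the table as they are.

Things in the scene. Friction and masses are not known exactly. Their poses are not given: they have to be found in the camera images.
- clock_tag_centre (a point): Wooden picture tag, 100 x 56 x 12 mm; this point is its centre. Own x: along its length to the end with the hole; own z: out of its picture face. Picture: a round clock. Starts level in one of the pockets, clock up, top flush with the tray's top. Hole: 24 mm wide, right through, centred 32 mm from here along x. 28 to 56 g.
- tag_tray: Fixed wooden tray, 130 x 228 x 54 mm, origin under its middle pocket on the table. Own x: from the thumb notches (in the front wall, 32 mm wide, 10 mm deep) to the hole ends of the tags. Pockets 104 x 60 mm at y -74, 0, +74 mm; the tags start in any order.
- pocket_edge (a point): In the middle pocket (the others are alike): edge across y, 42 mm above the table, where the level floor (on the +x side) turns into a 42 degree slope down to the notch end. A tag pushed lightly 10 to 20 mm from its notch end tips onto the slope (firm stop 13 to 20 mm down), slides some 5 mm and stays leaning at 0.73 rad, centre 47 mm up, hole end rising 22 mm over the tray.
- hook_root (a point): Point on the day board's front where the free hook (left one as one faces the board) leaves it, 165 mm above the table. Own x into the board, y to the left, z up. The hook, 5 mm wire, runs 32 mm level along -x, then turns up; its tip is 41 mm out and 10 mm above the wire's axis. The tag hangs with its hole's upper rim on the wire.
- hook_board: Fixed upright board, 250 mm wide, 14 mm thick, 201 mm high (36 mm above the hooks), with two steel hooks at y +63 (free) and -63 mm. Origin: on the table under the middle of its front face; axes as hook_root. Its 16 mm high foot reaches 38 mm in front of the face.
- mug_tag_centre (a point): Wooden picture tag, 100 x 56 x 12 mm; this point is its centre. Own x: along its length to the end with the hole; own z: out of its picture face. Picture: a mug. Hangs loose on the board's other hook; leave it.
- pencil_tag_centre (a point): Wooden picture tag, 100 x 56 x 12 mm; this point is its centre. Own x: along its length to the end with the hole; own z: out of its picture face. Picture: a slanting pencil. Flush in another pocket; leave it.
- book_tag_centre (a point): Wooden picture tag, 100 x 56 x 12 mm; this point is its centre. Own x: along its length to the end with the hole; own z: out of its picture face. Picture: an open book (two dark rectangles). Flush in another pocket; leave it.
- glue_stick: Bystander: upright glue stick, 31 mm round, 106 mm tall; origin under its base.
- eraser: Bystander: eraser, 22 x 45 x 13 mm; origin under its middle.
- crayon_box: Bystander: crayon carton lying flat, 62 x 95 x 22 mm; origin under its middle.
- paint_pot: Bystander: pale pot, 68 mm wide, 70 mm tall; origin under its base.
Not all that is in view belongs to the job. Leave any pink look-alike of the part that bears clock_tag_centre alone.

How it is judged:
By the outcome, as a careful person would: the job done as asked, in the order asked, and still so for the second after the job is handed in, with the robot touching nothing.
It also fails if it takes over 56 s, if anything falls off the work surface, if the arm or the gripper's body presses on something with over 40 N, if the wrist force passes 120 N, or if a joint passes its speed limit or range.

## Working session

There is one attempt and no reset: what is moved stays moved. The work goes in short steps, Python scripts to look and compute and a tool call to move; the robot and the scene stay as the last step left them, time stands still between calls to the robot, and variables do not carry over. Pictures are saved under pics/ and viewed, at most 10 in all, crops included, and the job is handed in when it is done.

Besides the shell and the picture viewer there is one more tool, called after "Call:" as name(argument=value, ...) on one line, values as JSON. play_rows: Moves the arm, as the interface text tells. Its arguments: {"type":"object","properties":{"offset":{"type":"array","items":{"type":"array","items":{"type":"number"}}},"rotation":{"type":"array","items":{"type":"array","items":{"type":"number"}}},"jaw":{"type":"array","items":{"type":"number"}},"grip_force":{"type":"number"}},"required":["offset","rotation","jaw"]}

```bash
mkdir -p pics; ls; cat > h.py <<'E'
import numpy as np, cv2
from bench import sensors, cams, ticket
def K(i):
    f=240/np.tan(np.radians(i['vfov'])/2); return f,i['cx'],i['cy']
def proj(i,P):
    f,cx,cy=K(i); E=np.array(i['extrinsics']); p=np.atleast_2d(P)@E[:3,:3].T+E[:3,3]
    return np.c_[f*p[:,0]/p[:,2]+cx, f*p[:,1]/p[:,2]+cy]
def ray(i,uv):
    f,cx,cy=K(i);E=np.array(i['extrinsics']);R=E[:3,:3]
    d=R.T@np.array([(uv[0]-cx)/f,(uv[1]-cy)/f,1]); return -R.T@E[:3,3], d
def onz(i,uv,z):
    o,d=ray(i,uv); return o+d*(z-o[2])/d[2]
E
python3 - <<'E'
from h import *
s=sensors.state();print(s['t'],s['ee_pos'],s['orientation'])
for c in ['side','top']:
    im=cams.read_camera(c);i=cams.camera_info(c);cv2.imwrite(f'pics/{c}0.png',im)
    print(c,i['vfov'],i['cx'],i['cy'],np.round(i['extrinsics'],3).tolist())
    for n in ['clock_tag_centre','pencil_tag_centre','book_tag_centre','mug_tag_centre','tag_tray','hook_board']:
        for r in cams.regions_of(c,n)[:2]: print(n,round(r['conf'],2),np.round(r['uv']),r['mask'].sum(), np.round(onz(i,r['uv'],.054),3))
E
```

```text
pics
0.0 [0.26981452 0.5354954  0.40383963] [-3.13944539e-04  2.31282500e-01  9.72886177e-01 -8.90500970e-04]
side 48.13026893138434 325.53484134386446 235.59057134614898 [[1.0, 0.02, 0.007, -0.55], [0.016, -0.519, -0.855, 0.098], [-0.014, 0.855, -0.519, 1.4], [0.0, 0.0, 0.0, 1.0]]
clock_tag_centre 0.83 [323. 283.] 697 [ 0.546 -0.099  0.054]
clock_tag_centre 0.69 [304. 239.] 416 [0.491 0.097 0.054]
pencil_tag_centre 0.91 [307. 226.] 369 [0.493 0.169 0.054]
book_tag_centre 0.84 [304. 212.] 352 [0.48  0.25  0.054]
mug_tag_centre 0.73 [342. 322.] 413 [ 0.591 -0.241  0.054]
tag_tray 0.72 [305. 249.] 1367 [0.494 0.047 0.054]
hook_board 0.88 [358. 342.] 4262 [ 0.622 -0.302  0.054]
top 48.19273712634708 317.51188334355606 239.27471501886032 [[-0.062, -0.998, -0.007, 0.046], [-0.976, 0.062, -0.211, 0.566], [0.211, -0.006, -0.978, 1.395], [0.0, 0.0, 0.0, 1.0]]
clock_tag_centre 0.98 [288. 266.] 752 [0.501 0.093 0.054]
clock_tag_centre 0.75 [334. 252.] 682 [ 0.533 -0.031  0.054]
pencil_tag_centre 0.76 [254. 274.] 690 [0.485 0.188 0.054]
book_tag_centre 0.59 [228. 276.] 762 [0.484 0.258 0.054]
mug_tag_centre 0.65 [441. 216.] 230 [ 0.613 -0.332  0.054]
tag_tray 0.97 [259. 289.] 1737 [0.444 0.176 0.054]
hook_board 0.73 [246. 280.] 2046 [0.47  0.209 0.054]
hook_board 0.67 [407. 217.] 2963 [ 0.616 -0.238  0.054]
```

```bash
python3 - <<'E'
import cv2,numpy as np
a=cv2.imread('pics/top0.png');b=cv2.imread('pics/side0.png')
t=cv2.resize(a[130:380,180:480],(720,600),interpolation=cv2.INTER_CUBIC)
u=cv2.resize(b[170:420,230:480],(600,600),interpolation=cv2.INTER_CUBIC)
cv2.imwrite('pics/t.png',t);cv2.imwrite('pics/u.png',u)
E
```

```text
(no output)
```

View pics/t.png

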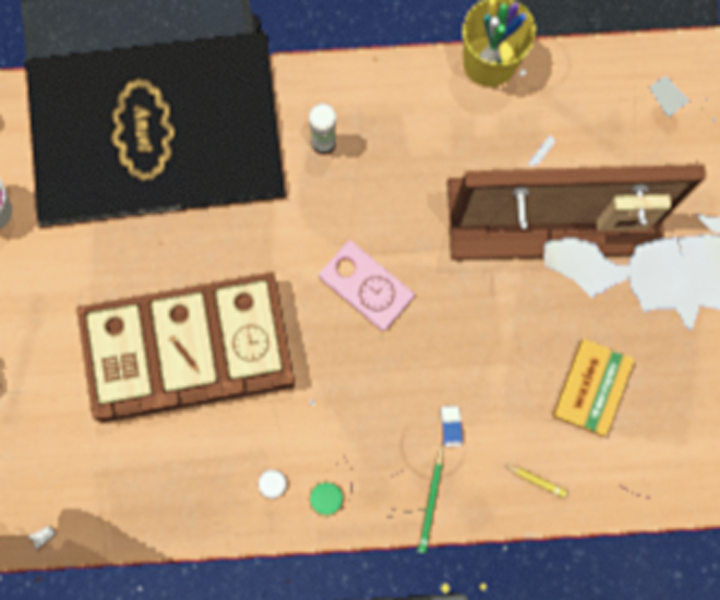

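View pics/u.png

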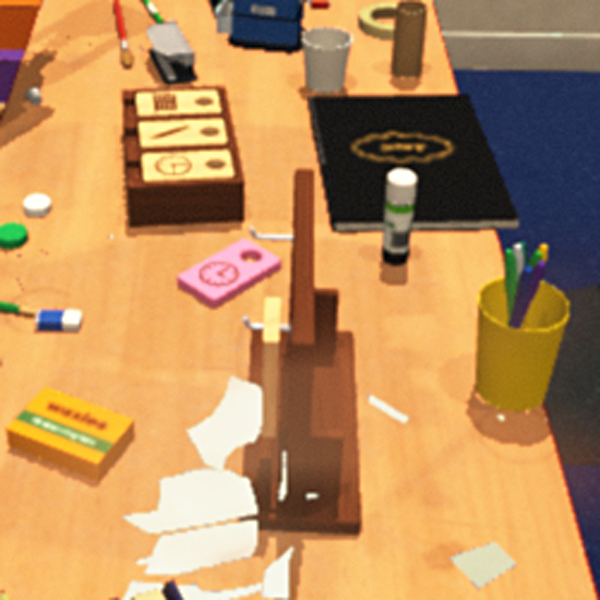

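The clock tag is in the tray's right pocket: disc at (250,343) in the top crop, book and pencil to its left, pink decoy at (367,285). The free hook is at (521,190)–(522,227), with the mug tag on the right-hand hook. The side crop agrees.

```bash
cat > fit.py <<'E'
from h import *
from scipy.optimize import least_squares
def T(p,L):
    c,s=np.cos(p[2]),np.sin(p[2]);L=np.atleast_2d(L)
    return np.c_[p[0]+c*L[:,0]-s*L[:,1],p[1]+s*L[:,0]+c*L[:,1],L[:,2]]
def fit(obs,p0):
    f=lambda p:np.concatenate([(proj(i,T(p,np.array(L)/1000))-np.array(uv)).ravel() for i,L,uv in obs])
    r=least_squares(f,p0,loss='soft_l1');return r.x,f(r.x).reshape(-1,2)
E
python3 - <<'E'
from fit import *
t,s=cams.camera_info('top'),cams.camera_info('side')
a=lambda l:np.array(l)/2.4+[180,130]; b=lambda l:np.array(l)/2.4+[230,170]
C=[(65,114,54),(65,-114,54),(-65,-114,54),(-65,114,54)]
p,r=fit([(t,C,a([(80,308),(272,275),(293,378),(95,412)])),(s,[C[3],C[0],C[1],C[2]],b([(125,90),(228,87),(242,182),(128,192)]))],[.48,.18,.1])
print('tray',p.round(4));print(r.round(1).tolist()); print('clock',T(p,[0,-.074,.054]))
p,r=fit([(t,[(0,63,165),(-41,63,175),(-41,-63,175),(0,125,201),(14,-125,201),(0,-125,201)],a([(521,190),(522,227),(641,220),(466,186),(704,166),(692,183)])),
 (s,[(0,63,165),(-41,63,175),(-41,-63,175),(0,125,201),(14,125,201)],b([(293,237),(251,231),(246,321),(297,172),(313,172)]))],[.62,-.2,0])
print('board',p.round(4));print(r.round(1).tolist()); print('hook',T(p,[0,.063,.165]))
w=cams.camera_info('wrist');E=np.array(w['extrinsics']);print(w['vfov'],w['cx'],w['cy'],-E[:3,:3].T@E[:3,3],E[:3,:3].round(3).tolist())
E
```

```text
tray [0.4891 0.1756 0.1057]
[[-0.2, -2.5], [2.8, -2.6], [1.8, 1.4], [-0.3, 1.5], [-0.5, -1.1], [-0.1, -1.4], [1.3, -0.6], [-0.4, -2.8]]
clock [[0.49695081 0.10198347 0.054     ]]
board [ 0.6083 -0.258  -0.0378]
[[-0.1, 0.1], [0.9, -0.6], [1.6, 1.1], [-0.3, -1.4], [1.1, -1.1], [6.6, -2.7], [0.7, -0.8], [-1.1, -3.0], [-2.0, -3.5], [0.0, -3.5], [-0.2, -3.3]]
hook [[ 0.61069376 -0.19500928  0.165     ]]
63.95501160467026 322.5613108028467 240.81044176012043 [0.19659505 0.57315932 0.37457009] [[0.45, 0.893, -0.001], [0.846, -0.426, 0.32], [0.285, -0.145, -0.947]]
```

Call:
play_rows(offset=[[17, -44, 0], [34, -88, 0], [51, -131, 0], [68, -175, 0], [85, -219, -10], [102, -263, -25], [119, -307, -40], [136, -350, -55], [153, -394, -65], [170, -438, -75], [170, -438, -75], [170, -438, -75]], rotation=[[0, 0, 0.06], [0, 0, 0.12], [0, 0, 0.18], [0, 0, 0.24], [0, 0, 0.3], [0, 0, 0.36], [0, 0, 0.42], [0, 0, 0.48], [0, 0, 0.54], [0, 0, 0.573], [0, 0, 0.573], [0, 0, 0.573]], jaw=[-1, -1, -1, -1, -1, -1, -1, -1, -1, -1, -1, -1], grip_force=30)

```text
t: 1.9
ee_pos: [0.4403, 0.0968, 0.3295]
orientation: [-0.0, -0.051, 0.999, 0.0]
ft_force: [-0.7, 1.2, -0.8]
opening: -0.003
finger_force: 0.0
```

```bash
python3 - <<'E'
from h import *
s=sensors.state();print(s['t'],s['ee_pos'],s['orientation'],s['ft_force'])
w=cams.camera_info('wrist');im=cams.read_camera('wrist');cv2.imwrite('pics/w1.png',im)
for n in ['clock_tag_centre','tag_tray']:
    for r in cams.regions_of('wrist',n)[:2]: print(n,round(r['conf'],2),np.round(r['uv']),r['mask'].sum(), np.round(onz(w,r['uv'],.054),4))
E
```

```text
1.9 [0.4403153  0.09684031 0.32954603] [-3.03221999e-04 -5.11766315e-02  9.98689564e-01  1.20974287e-04] [-0.69676391  1.16030251 -0.77990998]
clock_tag_centre 0.68 [165. 326.] 7321 [ 0.5173 -0.0107  0.054 ]
clock_tag_centre 0.66 [327. 278.] 4530 [0.4678 0.1031 0.054 ]
tag_tray 0.69 [457. 246.] 23989 [0.4352 0.1877 0.054 ]
```

View pics/w1.png

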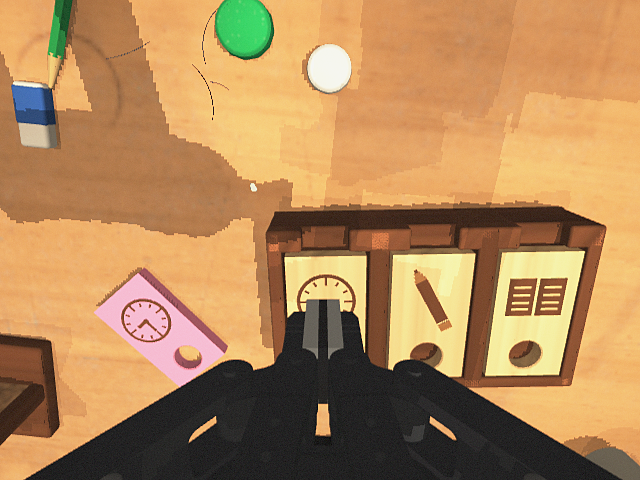

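The tray fills the lower right. The clock tag's notch end runs from (285,252) to (367,254) and the pencil and book tags sit to its right. The closed fingertips at about (322,302) are centred on the clock tag.

```bash
python3 - <<'E'
from fit import *
w=cams.camera_info('wrist')
L=[(-50,-102,54),(-50,-46,54),(-50,-28,54),(-50,28,54),(50,28,54),(50,-28,54),(-50,46,54),(-50,102,54),(50,102,54),(50,46,54)]
uv=[(285,252),(367,254),(392,254),(476,251),(463,375),(392,377),(502,248),(585,249),(572,376),(497,377)]
p,r=fit([(w,L,uv)],[.489,.1756,.1057]);print(p.round(4),r.round(1).tolist())
for x in (-50,-40,0):print(x,T(p,[x/1000,-.074,.054]).round(4))
E
```

```text
[0.4901 0.1829 0.1388] [[0.4, 5.1], [0.2, 0.7], [1.6, -0.1], [-0.0, 0.5], [0.4, -0.7], [-2.0, -0.8], [0.5, 2.8], [0.4, -0.7], [-11.1, -4.2], [-9.9, -3.3]]
-50 [[0.4508 0.1027 0.054 ]]
-40 [[0.4607 0.1041 0.054 ]]
0 [[0.5003 0.1097 0.054 ]]
```

```bash
python3 - <<'E'
from fit import *
w=cams.camera_info('wrist');im=cv2.imread('pics/w1.png');h=cv2.cvtColor(im,cv2.COLOR_BGR2HSV)
print(h[260,440],h[245,550],h[340,520],h[150,250],h[265,330])
m=((h[...,0]>20)&(h[...,0]<34)&(h[...,1]<130)&(h[...,2]>180)).astype(np.uint8)
m[:235]=0;m[400:]=0;m=cv2.morphologyEx(m,cv2.MORPH_OPEN,np.ones((3,3)))
cs,_=cv2.findContours(m,0,cv2.CHAIN_APPROX_NONE)
q={}
for c in cs:
    if cv2.contourArea(c)<1500: continue
    u=c[:,0,0].mean(); hull=cv2.convexHull(c)
    a=cv2.approxPolyDP(hull,6,True)[:,0];print(round(u),cv2.contourArea(c),a.tolist()); q[u]=a
E
```

```text
[ 27  82 246] [ 12 123  87] [ 27  92 251] [ 19 126 246] [ 23 105 246]
330 2443.5 [[365, 256], [364, 339], [288, 314], [285, 257]]
430 7869.0 [[474, 254], [460, 375], [390, 368], [393, 255]]
533 9372.0 [[583, 251], [558, 373], [486, 374], [502, 253]]
```

```bash
python3 - <<'E'
from fit import *
w=cams.camera_info('wrist')
L=[(-50,-102,54),(-50,-46,54),(-50,-28,54),(-50,28,54),(50,28,54),(-50,46,54),(-50,102,54),(50,102,54),(50,46,54)]
uv=[(285,256.5),(365,255.5),(392.5,254.5),(474.5,253.5),(460,375.5),(501.5,252.5),(583.5,250.5),(558.5,373.5),(485.5,374.5)]
p,r=fit([(w,L,uv)],[.489,.1756,.1057]);print(p.round(4),r.round(1).tolist())
for x in (-50,-40,0):print(x,T(p,[x/1000,-.074,.054]).round(4))
E
```

```text
[0.491  0.1818 0.13  ] [[-0.8, 0.4], [1.1, -0.3], [-0.1, 0.1], [0.2, -0.6], [1.1, -0.1], [-0.4, -0.2], [0.2, 0.1], [-0.2, 0.1], [-0.8, 0.5]]
-50 [[0.451 0.102 0.054]]
-40 [[0.4609 0.1032 0.054 ]]
0 [[0.5006 0.1084 0.054 ]]
```

Call:
play_rows(offset=[[10, 3, -20], [20.6, 6.4, -50], [20.6, 6.4, -75], [20.6, 6.4, -90], [20.6, 6.4, -97], [20.6, 6.4, -97]], rotation=[[0, 0, 0.028], [0, 0, 0.028], [0, 0, 0.028], [0, 0, 0.028], [0, 0, 0.028], [0, 0, 0.028]], jaw=[-1, -1, -1, -1, -1, -1])

```text
t: 2.65
ee_pos: [0.46, 0.1053, 0.2322]
orientation: [-0.001, -0.068, 0.998, -0.0]
ft_force: [0.5, 0.1, 0.6]
opening: -0.002
finger_force: 0.0
```

Call:
play_rows(offset=[[0, 0, -3], [0, 0, -5], [0, 0, -7], [0, 0, -9], [0, 0, -11], [0, 0, -13], [0, 0, -13]], rotation=[[0, 0, 0], [0, 0, 0], [0, 0, 0], [0, 0, 0], [0, 0, 0], [0, 0, 0], [0, 0, 0]], jaw=[-1, -1, -1, -1, -1, -1, -1])

```text
t: 3.35
ee_pos: [0.4605, 0.1041, 0.2194]
orientation: [-0.0, -0.067, 0.998, -0.0]
ft_force: [-0.1, 0.3, 0.2]
opening: -0.005
finger_force: 0.0
```

Call:
play_rows(offset=[[0, 0, -1.5], [0, 0, -3], [0, 0, -4.5], [0, 0, -6], [0, 0, -6]], rotation=[[0, 0, 0], [0, 0, 0], [0, 0, 0], [0, 0, 0], [0, 0, 0]], jaw=[-1, -1, -1, -1, -1])

```text
t: 3.85
ee_pos: [0.4605, 0.1042, 0.2134]
orientation: [-0.0, -0.067, 0.998, -0.0]
ft_force: [0.3, 0.4, 0.0]
opening: 0.0
finger_force: 0.0
```

```bash
python3 - <<'E'
from h import *
im=cams.read_camera('side');cv2.imwrite('pics/s2.png',im)
a=cv2.resize(im[190:280,260:360],(500,450),interpolation=cv2.INTER_CUBIC)
b=cv2.resize(cams.read_camera('wrist')[200:400,220:480],(585,450))
cv2.imwrite('pics/c2.png',cv2.resize(np.hstack([a,b]),(800,332)))
E
```

```text
(no output)
```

View pics/c2.png

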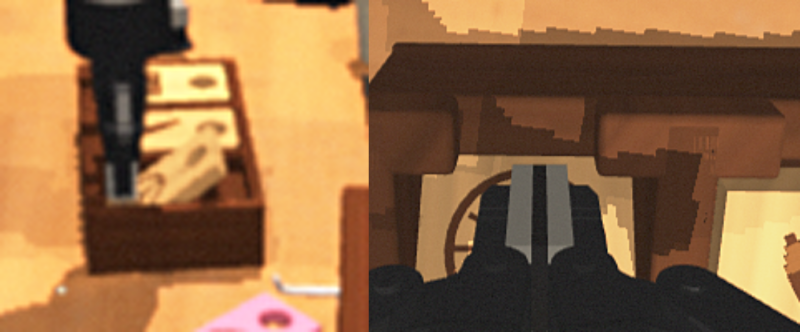

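The side view shows the clock tag tipped, with its hole end raised behind the finger. I'll press a little further, checking the force for the firm stop.

Call:
play_rows(offset=[[0, 0, -1], [0, 0, -2], [0, 0, -3], [0, 0, -3]], rotation=[[0, 0, 0], [0, 0, 0], [0, 0, 0], [0, 0, 0]], jaw=[-1, -1, -1, -1])

```text
t: 4.35
ee_pos: [0.4606, 0.1042, 0.2105]
orientation: [-0.0, -0.067, 0.998, -0.0]
ft_force: [-1.2, 0.2, 0.1]
opening: -0.001
finger_force: 0.0
```

Call:
play_rows(offset=[[0, 0, 15], [0, 0, 45], [0, 0, 80], [0, 0, 110], [-10, 0, 130], [-20, 0, 140], [-20, 0, 140], [-20, 0, 140]], rotation=[[0, 0, 0], [0, 0, 0], [0, 0, 0], [0, 0, 0], [0, 0, 0], [0, 0, 0], [0, 0, 0], [0, 0, 0]], jaw=[-1, -1, -1, -1, 1, 1, 1, 1])

```text
t: 5.15
ee_pos: [0.4401, 0.1042, 0.35]
orientation: [-0.0, -0.067, 0.998, -0.0]
ft_force: [-0.0, -0.1, 0.8]
opening: 0.678
finger_force: 0.0
```

```bash
python3 - <<'E'
from h import *
S=cams.camera_info('side');T=cams.camera_info('top')
side=cams.read_camera('side');top=cams.read_camera('top');wr=cams.read_camera('wrist')
for n,i in (('side',side),('top',top),('wrist',wr)): cv2.imwrite(f'pics/{n}3.png',i)
a=cv2.resize(side[190:270,270:350],(400,400),interpolation=cv2.INTER_CUBIC)
c=cv2.resize(wr[180:480,170:470],(400,400))
cv2.imwrite('pics/c3.png',np.hstack([a,c]))
E
```

```text
(no output)
```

View pics/c3.png

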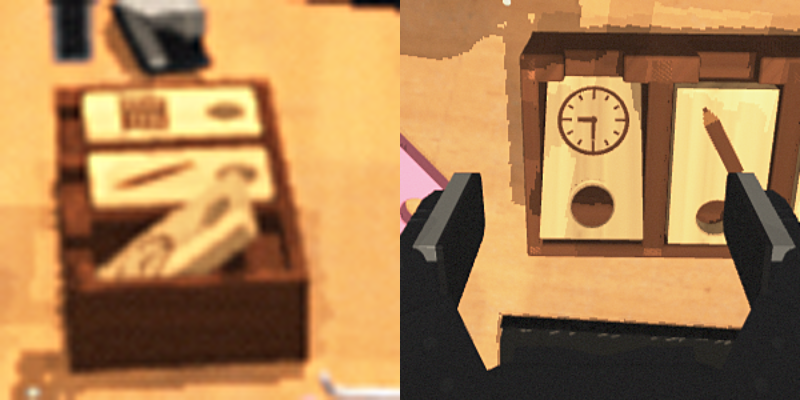

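The tag leans in its pocket. Its hole is at (592,207) in the wrist crop and its raised end edge spans (541,240)–(644,242). I'll fit its pose next.

```bash
python3 - <<'E'
from fit import *
w=cams.camera_info('wrist');im=cv2.imread('pics/wrist3.png');h=cv2.cvtColor(im,cv2.COLOR_BGR2HSV)
m=((h[...,0]>20)&(h[...,0]<34)&(h[...,1]<130)&(h[...,2]>180)).astype(np.uint8)
m[:235]=0;m[:,:265]=0;m[:,360:]=0;m[375:]=0
m=cv2.morphologyEx(m,cv2.MORPH_OPEN,np.ones((3,3)))
c=max(cv2.findContours(m,0,1)[0],key=cv2.contourArea);a=cv2.approxPolyDP(cv2.convexHull(c),5,True)[:,0];print(a.tolist())
hm=1-m;n,l,st,ce=cv2.connectedComponentsWithStats(hm[300:360,285:345]);print(st,ce+[285,300])
P=(.491,.1818,.13)
def pts(q):
    x,y,z,b=q;L=[(50,-28,6),(50,28,6),(32,0,6)]
    R=lambda p:(x+p[0]*np.cos(b)-p[2]*np.sin(b), y+p[1], z+p[0]*np.sin(b)+p[2]*np.cos(b))
    return T(P,np.array([np.array(R(np.array(p)/1000)) for p in L]))
uv=np.array([(275.8,360),(353,361.5),(314,335)])
for b in (.65,.73,.8):
    r=least_squares(lambda q:(proj(w,pts([*q,b]))-uv).ravel(),[0,-.074,.047]);print(b,r.x.round(4),r.fun.round(1),pts([*r.x,b])[2].round(4))
b=.73
r=least_squares(lambda q:(proj(w,pts([*q,.047,b]))-uv).ravel(),[0,-.074]);print(r.x.round(4),r.fun.round(1),pts([*r.x,.047,b])[2].round(4))
E
```

```text
[[294, 288], [301, 302], [293, 356], [275, 357], [278, 300], [283, 289]]
[[   0    0   41   58  726]
 [   0    0   60   60 2874]] [[292.26033058 324.28099174]
 [320.11795407 330.81837161]]
0.65 [-0.0078 -0.0761  0.0481] [-0.3  0.5 -0.2 -0.7  0.4  0.2] [0.5148 0.1082 0.0722]
0.73 [-0.0051 -0.0761  0.0456] [-0.3  0.4 -0.1 -0.8  0.5  0.3] [0.5154 0.1083 0.0714]
0.8 [-0.0028 -0.0761  0.0437] [-0.4  0.3 -0.1 -0.9  0.5  0.5] [0.516  0.1083 0.0708]
[-0.0061 -0.0761] [-0.6  0.5  0.1 -0.7  0.5  0.2] [0.5145 0.1082 0.0728]
```

Call:
play_rows(offset=[[40, 2, 0], [80, 5, -10], [80.5, 5.3, -45], [80.5, 5.3, -80], [80.5, 5.3, -105], [80.5, 5.3, -115], [80.5, 5.3, -122], [80.5, 5.3, -122]], rotation=[[0, 0, 0], [0, 0, 0], [0, 0, 0], [0, 0, 0], [0, 0, 0], [0, 0, 0], [0, 0, 0], [0, 0, 0]], jaw=[1, 1, 1, 1, 1, 1, 1, 1])

```text
t: 6.1
ee_pos: [0.5212, 0.1095, 0.2282]
orientation: [-0.0, -0.067, 0.998, -0.0]
ft_force: [-0.8, 0.2, 0.5]
opening: 1.004
finger_force: 0.0
```

Call:
play_rows(offset=[[0, 0, 0], [0, 0, 0], [0, 0, 0], [0, 0, 0], [0, 0, 0], [0, 0, 0], [0, 0, 0], [0, 0, 0]], rotation=[[0, 0, 0], [0, 0, 0], [0, 0, 0], [0, 0, 0], [0, 0, 0], [0, 0, 0], [0, 0, 0], [0, 0, 0]], jaw=[0.3, 0.1, -0.1, -0.3, -0.6, -1, -1, -1], grip_force=40)

```text
t: 6.9
ee_pos: [0.5218, 0.1096, 0.2298]
orientation: [0.001, -0.067, 0.998, -0.0]
ft_force: [-0.1, -0.4, 7.7]
opening: 0.645
finger_force: 44.4
```

Call:
play_rows(offset=[[1, 0, 5], [2, 0, 15], [4, 0, 30], [6, 0, 50], [6, 0, 75], [6, 0, 105], [6, 0, 130], [6, 0, 130]], rotation=[[0, 0, 0], [0, 0, 0], [0, 0, 0], [0, 0, 0], [0, 0, 0], [0, 0, 0], [0, 0, 0], [0, 0, 0]], jaw=[-1, -1, -1, -1, -1, -1, -1, -1])

```text
t: 7.7
ee_pos: [0.5284, 0.1096, 0.3628]
orientation: [0.004, -0.067, 0.998, -0.0]
ft_force: [0.3, 0.4, 0.3]
opening: 0.645
finger_force: 43.7
```

```bash
python3 - <<'E'
from h import *
side=cams.read_camera('side');wr=cams.read_camera('wrist')
for n,i in (('side',side),('wrist',wr)): cv2.imwrite(f'pics/{n}4.png',i)
a=cv2.resize(side[120:280,250:410],(480,480),interpolation=cv2.INTER_CUBIC)
c=cv2.resize(wr[160:480,210:430],(320,480*320*220//(320*220)))
cv2.imwrite('pics/c4.png',np.hstack([a,c]))
E
```

```text
(no output)
```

View pics/c4.png

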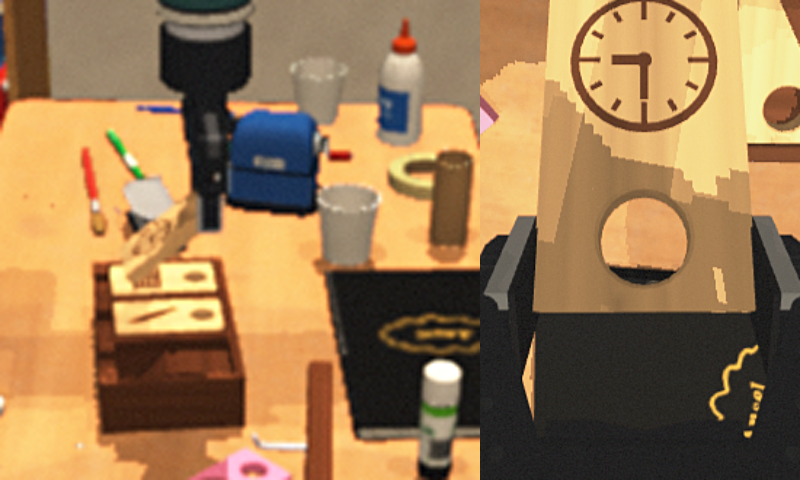

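The tag is held by both side edges with its hole end up and the clock facing the camera. The hole is at (644,240) in the crop and the end edge runs (534,311)–(755,311). I'll fit the tag pose in the tool frame and plan the hanging.

```bash
cat > tagfit.py <<'E'
from h import *
from scipy.optimize import least_squares
from scipy.spatial.transform import Rotation as Ro
def pose():
    s=sensors.state();q=np.array(s['orientation']);return np.array(s['ee_pos']),Ro.from_quat(q[[1,2,3,0]]),s
E
python3 - <<'E'
from tagfit import *
w=cams.camera_info('wrist');p,R,s=pose();print(p,s['orientation'])
# tool-frame tag: x axis in tool = (-cos b... ) with tool x=-X, y=Y, z=-Z
def mk(q,L):
    x,y,z,b,g=q;ax=np.array([-np.cos(b),0,-np.sin(b)]);az=np.array([np.sin(b),0,-np.cos(b)]);ay=np.cross(az,ax)
    M=Ro.from_rotvec([0,0,g]).as_matrix()@np.c_[ax,ay,az]
    return np.array([x,y,z])+np.array(L)@M.T, M
uv=np.array([(247.1,367.3),(399,367.3),(322.75,320)])
e=np.array([(255.4,160),(388,160)])
def f(v):
    t,_=mk(v[:5],[(.05,-.028,.006),(.05,.028,.006),(.032,0,.006),(v[5],-.028,.006),(v[5],.028,.006)])
    return (proj(w,R.apply(t)+p)-np.r_[uv,e]).ravel()
for b0 in (.6,.73,.9):
    r=least_squares(f,[.02,0,.15,b0,0,-.03],x_scale=[.01,.01,.01,.1,.1,.01]);print(r.x.round(4),r.fun.round(1))
hole,M=mk(r.x[:5],[(.032,0,0)]);print('hole tool',hole.round(4),'\n',M.round(3),'y-axis tag',M[:,1])
E
```

```text
[0.52700716 0.10951592 0.35942124] [ 7.04550783e-04 -6.70918201e-02  9.97746555e-01 -5.67929434e-05]
[ 0.031   0.      0.182   0.5648 -0.0055 -0.0337] [ 0.3  1.  -0.6  0.4 -0.1 -1.5  0.3  0.4  0.2 -0.4]
[ 0.031   0.      0.182   0.5648 -0.0055 -0.0337] [ 0.3  1.  -0.6  0.4 -0.1 -1.5  0.3  0.4  0.2 -0.4]
[ 0.031   0.      0.182   0.5648 -0.0055 -0.0337] [ 0.3  1.  -0.6  0.4 -0.1 -1.5  0.3  0.4  0.2 -0.4]
hole tool [[0.004  0.0002 0.1649]] 
 [[-0.845  0.005  0.535]
 [ 0.005  1.    -0.003]
 [-0.535  0.    -0.845]] y-axis tag [0.00549295 0.99998491 0.        ]
```

```bash
cat >> tagfit.py <<'E'
R0=Ro.from_quat([0,1,0,0])
def target(board,tilt,hb,holetool=(.004,0,.165)):
    Rb=Ro.from_euler('z',board[2]);R=Rb*Ro.from_euler('y',-tilt)*R0
    hole=np.array([board[0],board[1],0])+Rb.apply(hb)
    return hole-R.apply(holetool),R
def delta(P,R,p,Rc): return ((P-p)*1000).round(1),(R*Rc.inv()).as_rotvec().round(3)
E
python3 - <<'E'
from tagfit import *
p,R,s=pose()
P,Rt=target((.6083,-.258,-.0378),.95,(-.095,.063,.150));print(P,delta(P,Rt,p,R), (s['qpos']))
E
```

```text
[ 0.38395608 -0.18647072  0.24923137] (array([-143.1, -296. , -110.2]), array([ 0.046, -0.949, -0.159])) [ 7.65827378e-02  3.17574018e-01  1.69939437e+00 -1.40747181e-04
  1.12321630e+00 -1.62843731e+00]
```

Call:
play_rows(offset=[[-20, -20, 0], [-40, -50, 0], [-60, -85, -5], [-80, -120, -15], [-100, -160, -30], [-115, -200, -50], [-130, -240, -75], [-143, -275, -95], [-143, -296, -110], [-143, -296, -110], [-143, -296, -110], [-143, -296, -110]], rotation=[[0.005, -0.095, -0.016], [0.009, -0.19, -0.032], [0.014, -0.285, -0.048], [0.018, -0.38, -0.064], [0.023, -0.475, -0.08], [0.028, -0.57, -0.095], [0.032, -0.665, -0.111], [0.037, -0.76, -0.127], [0.042, -0.855, -0.143], [0.046, -0.949, -0.159], [0.046, -0.949, -0.159], [0.046, -0.949, -0.159]], jaw=[-1, -1, -1, -1, -1, -1, -1, -1, -1, -1, -1, -1])

```text
t: 9.0
ee_pos: [0.4467, -0.1169, 0.4144]
orientation: [0.415, 0.033, 0.909, -0.015]
ft_force: [-0.4, 0.1, -0.3]
opening: 0.649
finger_force: 43.7
```

```bash
python3 - <<'E'
from tagfit import *
p,R,s=pose();print(p,s['orientation'],s['t'],s['opening'])
P,Rt=target((.6083,-.258,-.0378),.95,(-.095,.063,.150));print(delta(P,Rt,p,R))
side=cams.read_camera('side');wr=cams.read_camera('wrist')
for n,i in (('side',side),('wrist',wr)): cv2.imwrite(f'pics/{n}5.png',i)
print(proj(cams.camera_info('wrist'),[[.6107,-.195,.165],[.57,-.193,.175]]))
a=cv2.resize(side[180:340,260:420],(320,320),interpolation=cv2.INTER_CUBIC)
c=cv2.resize(wr,(480,360));a=cv2.copyMakeBorder(a,0,40,0,0,0)
cv2.imwrite('pics/c5.png',np.hstack([a,c]))
E
```

```text
[ 0.44672348 -0.11694856  0.41443894] [ 0.41539065  0.03322388  0.90891638 -0.01475794] 9.0 0.6486606997614798
(array([ -62.8,  -69.5, -165.2]), array([-0.006, -0.093,  0.035]))
[[219.89266202 113.51886053]
 [197.50305218  76.65137417]]
```

View pics/c5.png

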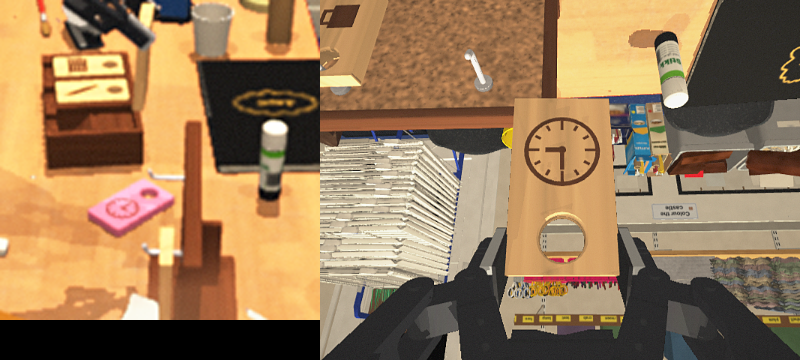

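The hook shows in the wrist view at full-frame (219,115) for the root and (200,76) for the tip, within 2 px of prediction, so the board fit is good. The arm fell short of the target pose, so I'll check the joints.

```bash
python3 - <<'E'
from tagfit import *
p,R,s=pose();print(np.round(s['qpos'],3))
from fit import T
w=cams.camera_info('wrist');t=cams.camera_info('top')
a=lambda l:np.array(l)/2.4+[180,130]
L=np.array([(0,63,165),(-41,63,175)])/1000
for wt in (1,3):
  f=lambda v:np.r_[wt*(proj(w,T(v,L))-[(218.7,114.7),(200,76)]).ravel(),(proj(t,T(v,np.r_[L,[[-.041,-.063,.175]]]))-a([(521,190),(522,227),(641,220)])).ravel()]
  r=least_squares(f,[.608,-.258,-.038]);print(r.x.round(4),r.fun.round(1))
# vertical check of tag in side image
si=cams.camera_info('side');im=cv2.imread('pics/side5.png');h=cv2.cvtColor(im,cv2.COLOR_BGR2HSV)
cv2.imwrite('pics/z.png',cv2.resize(im[160:250,300:370],(700,900),interpolation=cv2.INTER_CUBIC)[:600])
print(proj(si,[R.apply([.004,0,.165])+p, R.apply([.004,0,.165])+p-[0,0,.08]]))
E
```

```text
[-0.563  0.01   2.141  1.107  0.411 -2.979]
[ 0.6072 -0.2577 -0.0623] [ 1.6 -0.7 -1.1  0.9 -0.2 -0.   0.4 -0.7  1.2  2.1]
[ 0.6051 -0.2584 -0.0937] [ 1.  -2.6 -0.7  2.2  0.1  0.   0.2 -0.7  1.   3.7]
[[334.51521371 193.54504889]
 [333.95442344 226.51544839]]
```

View pics/z.png

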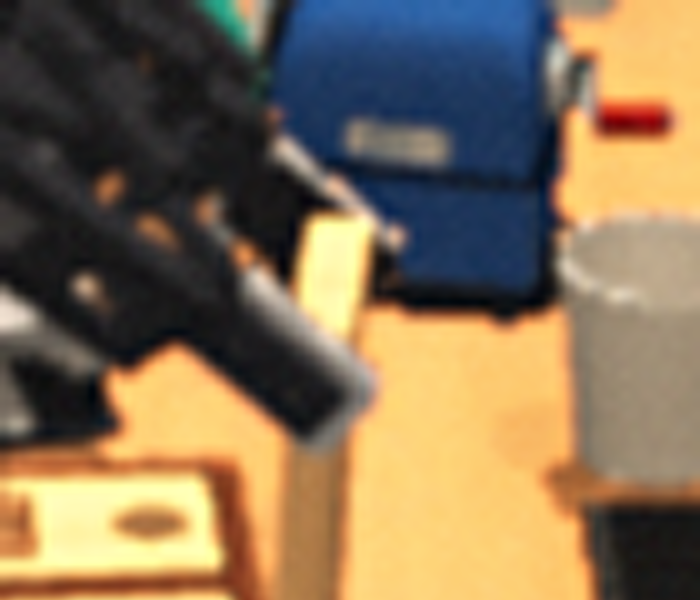

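```bash
cat > kin.py <<'E'
from tagfit import *
def orient(q): # ZYZYZ
    return Ro.from_euler('z',q[0])*Ro.from_euler('y',q[1]+q[2])*Ro.from_euler('z',q[3])*Ro.from_euler('y',q[4])*Ro.from_euler('z',q[5])
def fk(q,k):
    h,a,L2,L3,e,d=k
    z1=Ro.from_euler('z',q[0]);u=z1*Ro.from_euler('y',q[1]);f=z1*Ro.from_euler('y',q[1]+q[2]);R=orient(q)
    return z1.apply([a,0,h])+u.apply([0,0,L2])+f.apply([e,0,L3])+R.apply([0,0,d]),R
D=[([.989,.359,1.51,0,1.272,-.115],[.2698,.5355,.4038],[-3.1e-4,.23128,.97289,-8.9e-4]),
([.0766,.31757,1.69939,-.00014,1.12322,-1.62844],[.52700,.10951,.35942],[7e-4,-.06709,.99775,-5.7e-5])]
E
python3 - <<'E'
from kin import *
p,R,s=pose();D.append((s['qpos'],p,s['orientation']))
for q,P,o in D:
    o=np.array(o);A=orient(q);B=Ro.from_quat(o[[1,2,3,0]]);print((A.inv()*B).as_rotvec().round(3),(B*A.inv()).as_rotvec().round(3))
f=lambda k:np.concatenate([fk(q,k)[0]-P for q,P,o in D])
r=least_squares(f,[.3,0,.4,.4,0,.1]);print(r.x.round(4),(r.fun*1000).round(1))
E
```

```text
[0.002 0.002 1.571] [-0.002  0.    -1.571]
[-0.     0.     1.571] [ 0.002 -0.    -1.571]
[-0.    -0.     1.571] [ 1.188 -0.086 -1.024]
[-0.0082 -0.3729  0.9625  0.6393 -0.0643  0.3518] [ 57.4 -38.   11.    4.  -68.8 -22.9  -6.5 -12.9  12. ]
```

```bash
sed -i 's/h,a,L2,L3,e,d=k/h,a,L2,L3,e,d,y=k/; s/apply(\[a,0,h\])/apply([a,y,h])/; s/return Ro.from_euler(.z.,q\[0\])\*/&/; s/Ro.from_euler(.z.,q\[5\])$/Ro.from_euler("z",q[5]+np.pi\/2)/' kin.py
cat >> kin.py <<'E'
LO=np.array([-2.97,-1.01,.21,-.96,.2,-2.98]);HI=np.array([2.97,2.36,2.38,4.11,2.71,2.98])
def ik(P,R,k,q0):
    f=lambda q:np.r_[(fk(q,k)[0]-P)*10,(fk(q,k)[1]*R.inv()).as_rotvec()]
    return least_squares(f,np.clip(q0,LO+.01,HI-.01),bounds=(LO,HI))
E
python3 - <<'E'
from kin import *
p,R,s=pose();D.append((s['qpos'],p,s['orientation']))
f=lambda k:np.r_[np.concatenate([fk(q,k)[0]-P for q,P,o in D])]
best=min((least_squares(f,[h,0,L,l,0,d,.07]) for h in (.1,.3) for L in (.3,.5) for l in (.3,.5) for d in (.05,.15)),key=lambda r:r.cost)
k=best.x;print(k.round(4),(best.fun*1000).round(2));np.save('k.npy',k)
q0=s['qpos']
B=(.6075,-.2578,-.05)
for half in (0,1):
 for yaw in (0,-.15,-.3):
  for tilt in (.95,.8,.6):
   out=[]
   for x in (-.06,-.022):
    Rb=Ro.from_euler('z',B[2]);Rt=Ro.from_euler('z',B[2]+yaw)*Ro.from_euler('y',-tilt)*R0
    hole=np.array([B[0],B[1],0])+Rb.apply([x,.063,.17]);P=hole-Rt.apply([.004,0,.165])
    Rg=Rt*Ro.from_euler('z',np.pi*half)
    r=min((ik(P,Rg,k,[-.5,.2,2,c4,.5,c6]) for c4 in (0.3,1.2,2.5,-.5) for c6 in (-2.5,-1.5,0,1.5)),key=lambda r:r.cost)
    out.append((round(float(np.sqrt(2*r.cost)),3),r.x.round(2).tolist()))
   print(half,yaw,tilt,out)
E
```

```text
[0.2598 0.0031 0.6122 0.4283 0.1093 0.1988 0.0689] [-0.07  0.04  0.1  -0.02  0.05 -0.21 -0.06 -0.12  0.11]
0 0 0.95 [(0.0, [-0.83, 0.4, 2.35, 2.08, 0.71, 1.99]), (0.0, [-0.75, 0.42, 2.28, 2.11, 0.65, 2.04])]
0 0 0.8 [(0.0, [-0.75, 0.31, 2.24, 1.72, 0.49, 2.44]), (0.0, [-0.68, 0.34, 2.17, 1.71, 0.44, 2.52])]
0 0 0.6 [(0.0, [-0.66, 0.26, 2.09, 0.89, 0.43, -2.94]), (0.0, [-0.61, 0.3, 2.02, 0.82, 0.42, -2.82])]
0 -0.15 0.95 [(0.018, [-0.7, 0.39, 2.38, 2.41, 0.63, 1.88]), (0.0, [-0.63, 0.41, 2.31, 2.48, 0.59, 1.88])]
0 -0.15 0.8 [(0.0, [-0.65, 0.3, 2.27, 2.05, 0.36, 2.3]), (0.0, [-0.59, 0.33, 2.2, 2.04, 0.31, 2.37])]
0 -0.15 0.6 [(0.0, [-0.59, 0.25, 2.11, 0.79, 0.3, -2.66]), (0.0, [-0.54, 0.29, 2.04, 0.68, 0.3, -2.51])]
0 -0.3 0.95 [(0.042, [-0.56, 0.38, 2.38, 2.82, 0.54, 1.72]), (0.0, [-0.5, 0.41, 2.32, 2.9, 0.55, 1.69])]
0 -0.3 0.8 [(0.0, [-0.54, 0.29, 2.28, 2.59, 0.26, 1.97]), (0.0, [-0.49, 0.33, 2.21, 2.65, 0.21, 1.96])]
0 -0.3 0.6 [(0.0, [-0.51, 0.24, 2.12, 0.45, 0.21, -2.15]), (0.0, [-0.47, 0.29, 2.04, 0.3, 0.22, -1.97])]
1 0 0.95 [(0.0, [-0.83, 0.4, 2.35, 2.08, 0.71, -1.15]), (0.0,
[... 175 characters left out ...]
9, 0.89, 0.43, 0.21]), (0.0, [-0.61, 0.3, 2.02, 0.82, 0.42, 0.32])]
1 -0.15 0.95 [(0.018, [-0.7, 0.39, 2.38, 2.41, 0.63, -1.26]), (0.0, [-0.63, 0.41, 2.31, 2.48, 0.59, -1.26])]
1 -0.15 0.8 [(0.0, [-0.65, 0.3, 2.27, 2.05, 0.36, -0.84]), (0.0, [-0.59, 0.33, 2.2, 2.04, 0.31, -0.77])]
1 -0.15 0.6 [(0.0, [-0.59, 0.25, 2.11, 0.79, 0.3, 0.48]), (0.0, [-0.54, 0.29, 2.04, 0.68, 0.3, 0.63])]
1 -0.3 0.95 [(0.042, [-0.56, 0.38, 2.38, 2.82, 0.54, -1.42]), (0.0, [-0.5, 0.41, 2.32, 2.9, 0.55, -1.45])]
1 -0.3 0.8 [(0.0, [-0.54, 0.29, 2.28, 2.59, 0.26, -1.17]), (0.0, [-0.49, 0.33, 2.21, 2.65, 0.21, -1.18])]
1 -0.3 0.6 [(0.0, [-0.51, 0.24, 2.12, 0.45, 0.21, 0.99]), (0.0, [-0.47, 0.29, 2.04, 0.3, 0.22, 1.18])]
```

```bash
python3 - <<'E'
from kin import *
k=np.load('k.npy');B=(.6075,-.2578,-.05);p,R,s=pose()
def track(P0,Ra,P1,Rb,q,n=12):
    dr=(Rb*Ra.inv()).as_rotvec();mx=0
    for t in np.linspace(0,1,n+1)[1:]:
        r=ik(P0+(P1-P0)*t,Ro.from_rotvec(dr*t)*Ra,k,q);mx=max(mx,abs(r.x-q).max());q=r.x;e=np.sqrt(2*r.cost)
    return q,e,mx
half=lambda R:R*Ro.from_euler('z',np.pi)
q=np.array(s['qpos']); 
# spin1: +pi about tool z
qs=q.copy();qs[5]+=np.pi;print('after spin1',qs.round(2))
for tilt in (.88,.95,1.05):
  for hz in (.2,.25,.3):
   for hx in (-.16,-.12):
    P,Rt=target(B,tilt,(hx,.063,hz))
    q2,e,mx=track(p,half(R),P,half(Rt),qs)
    q3=q2.copy();q3[5]+=np.pi
    Pf,Rf=target(B,.9,(-.06,.063,.17));q4,e4,m4=track(P,Rt,Pf,Rf,q3)
    Pg,Rg=target(B,.9,(-.022,.063,.155));q5,e5,m5=track(Pf,Rf,Pg,Rg,q4)
    print(tilt,hz,hx,P.round(3),q2.round(2),round(e,3),round(mx,2),'| end',q4.round(2),round(e4,3),q5.round(2),round(e5,3))
E
```

```text
after spin1 [-0.56  0.01  2.14  1.11  0.41  0.16]
0.88 0.2 -0.16 [ 0.326 -0.181  0.308] [-1.05  0.16  2.38  1.41  0.7  -0.64] 0.101 0.1 | end [-0.8   0.37  2.32  1.99  0.62  2.12] 0.0 [-0.73  0.43  2.26  2.08  0.6   2.09] 0.0
0.88 0.2 -0.12 [ 0.366 -0.183  0.308] [-0.94  0.22  2.37  1.71  0.65 -0.84] 0.0 0.1 | end [-0.8   0.37  2.32  1.99  0.62  2.12] 0.0 [-0.73  0.43  2.26  2.08  0.6   2.09] 0.0
0.88 0.25 -0.16 [ 0.326 -0.181  0.358] [-1.07  0.03  2.36  1.36  0.74 -0.52] 0.0 0.07 | end [-0.8   0.37  2.32  1.99  0.62  2.12] 0.0 [-0.73  0.43  2.26  2.08  0.6   2.09] 0.0
0.88 0.25 -0.12 [ 0.366 -0.183  0.358] [-0.94  0.08  2.3   1.42  0.65 -0.48] 0.0 0.07 | end [-0.8   0.37  2.32  1.99  0.62  2.12] 0.0 [-0.73  0.43  2.26  2.08  0.6   2.09] 0.0
0.88 0.3 -0.16 [ 0.326 -0.181  0.408] [-1.07 -0.09  2.27  1.15  0.8  -0.23] 0.0 0.05 | end [-0.8   0.37  2.32  1.99  0.62  2.12] 0.0 [-0.73  0.43  2.26  2.08  0.6   2.09] 0.0
0.88 0.3 -0.12 [ 0.366 -0.183  0.408] [-0.94 -0.04  2.22  1.19  0.7  -0.18] 0.0 0.04 | end [-0.8   0.37  2.32  1.99  0.62  2.12] 0.0 [-0.73  0.43  2.26  2.08  0.6   2.09] 0.
[... 1417 characters left out ...]
0.25 -0.16 [ 0.31  -0.18   0.336] [-1.18  0.11  2.38  1.34  0.88 -0.65] 0.192 0.14 | end [-0.8   0.37  2.32  1.99  0.62  2.12] 0.0 [-0.73  0.43  2.26  2.08  0.6   2.09] 0.0
1.05 0.25 -0.12 [ 0.35  -0.182  0.336] [-1.05  0.16  2.38  1.61  0.81 -0.8 ] 0.092 0.13 | end [-0.8   0.37  2.32  1.99  0.62  2.12] 0.0 [-0.73  0.43  2.26  2.08  0.6   2.09] 0.0
1.05 0.3 -0.16 [ 0.31  -0.18   0.386] [-1.2  -0.02  2.38  1.4   0.92 -0.61] 0.04 0.11 | end [-0.8   0.37  2.32  1.99  0.62  2.12] 0.0 [-0.73  0.43  2.26  2.08  0.6   2.09] 0.0
1.05 0.3 -0.12 [ 0.35  -0.182  0.386] [-1.05  0.04  2.35  1.57  0.82 -0.66] 0.0 0.1 | end [-0.8   0.37  2.32  1.99  0.62  2.12] 0.0 [-0.73  0.43  2.26  2.08  0.6   2.09] 0.0
```

Call:
play_rows(offset=[[0, 0, 0], [0, 0, 0]], rotation=[[0.075, -0.005, -0.065], [0.151, -0.011, -0.131]], jaw=[-1, -1])

```text
t: 9.3
ee_pos: [0.4462, -0.116, 0.4129]
orientation: [0.413, 0.125, 0.902, 0.028]
ft_force: [-0.4, -0.0, -0.6]
opening: 0.643
finger_force: 43.7
```

Call:
play_rows(offset=[[0, 0, 0], [0, 0, 0], [0, 0, 0], [0, 0, 0], [0, 0, 0], [0, 0, 0], [0, 0, 0], [0, 0, 0], [0, 0, 0], [0, 0, 0]], rotation=[[0.111, -0.008, -0.096], [0.222, -0.016, -0.192], [0.333, -0.024, -0.288], [0.444, -0.032, -0.385], [0.554, -0.04, -0.481], [0.665, -0.048, -0.577], [0.776, -0.056, -0.673], [0.887, -0.064, -0.769], [0.998, -0.072, -0.866], [1.109, -0.08, -0.962]], jaw=[-1, -1, -1, -1, -1, -1, -1, -1, -1, -1])

```text
t: 10.3
ee_pos: [0.4462, -0.1159, 0.4126]
orientation: [0.288, 0.698, 0.584, 0.298]
ft_force: [0.6, 0.6, 0.0]
opening: 0.643
finger_force: 43.7
```

Call:
play_rows(offset=[[0, 0, 0], [0, 0, 0], [0, 0, 0], [0, 0, 0], [0, 0, 0], [0, 0, 0], [0, 0, 0], [0, 0, 0], [0, 0, 0], [0, 0, 0]], rotation=[[0.111, -0.008, -0.096], [0.222, -0.016, -0.192], [0.333, -0.024, -0.288], [0.444, -0.032, -0.385], [0.554, -0.04, -0.481], [0.665, -0.048, -0.577], [0.776, -0.056, -0.673], [0.887, -0.064, -0.769], [0.998, -0.072, -0.866], [1.109, -0.08, -0.962]], jaw=[-1, -1, -1, -1, -1, -1, -1, -1, -1, -1])

```text
t: 11.3
ee_pos: [0.4462, -0.1159, 0.4126]
orientation: [0.014, 0.91, -0.035, 0.413]
ft_force: [0.0, 0.0, -0.7]
opening: 0.645
finger_force: 43.7
```

```bash
python3 - <<'E'
from kin import *
B=(.6075,-.2578,-.05);p,R,s=pose();print(s['t'],p,np.round(s['qpos'],2),s['opening'])
P,Rt=target(B,.88,(-.12,.063,.25));H=Rt*Ro.from_euler('z',np.pi)
print(P,delta(P,H,p,R),'axis',Rt.apply([0,0,1]).round(4))
E
```

```text
11.3 [ 0.44622077 -0.11592427  0.41257581] [-0.56  0.01  2.14  1.1   0.41  0.17] 0.6450280815831917
[ 0.36633109 -0.18265266  0.35821289] (array([-79.9, -66.7, -54.4]), array([-0.006, -0.027,  0.025])) axis [ 0.7698 -0.0385 -0.6372]
```

Call:
play_rows(offset=[[-20, -10, 0], [-40, -25, -5], [-60, -40, -18], [-75, -52, -32], [-80, -62, -45], [-80, -66.7, -54.4], [-80, -66.7, -54.4], [-80, -66.7, -54.4]], rotation=[[-0.001, -0.005, 0.004], [-0.002, -0.009, 0.008], [-0.003, -0.014, 0.012], [-0.004, -0.018, 0.016], [-0.005, -0.023, 0.021], [-0.006, -0.027, 0.025], [-0.006, -0.027, 0.025], [-0.006, -0.027, 0.025]], jaw=[-1, -1, -1, -1, -1, -1, -1, -1])

```text
t: 12.1
ee_pos: [0.3666, -0.1826, 0.3593]
orientation: [0.012, 0.904, -0.02, 0.427]
ft_force: [0.3, 0.3, -0.2]
opening: 0.644
finger_force: 43.7
```

```bash
python3 - <<'E'
from kin import *
p,R,s=pose();print(s['t'],p,np.round(s['qpos'],2),R.apply([0,0,1]).round(4))
E
```

```text
12.1 [ 0.36663751 -0.18260177  0.3592629 ] [-0.94  0.08  2.3   1.42  0.65 -0.48] [ 0.771  -0.0383 -0.6356]
```

Call:
play_rows(offset=[[0, 0, 0], [0, 0, 0], [0, 0, 0], [0, 0, 0], [0, 0, 0], [0, 0, 0], [0, 0, 0], [0, 0, 0], [0, 0, 0], [0, 0, 0]], rotation=[[0.1152, -0.0058, -0.0953], [0.2304, -0.0116, -0.1906], [0.3456, -0.0174, -0.2859], [0.4608, -0.0232, -0.3812], [0.576, -0.029, -0.4765], [0.6912, -0.0348, -0.5718], [0.8064, -0.0406, -0.6671], [0.9216, -0.0464, -0.7624], [1.0368, -0.0522, -0.8577], [1.152, -0.058, -0.953]], jaw=[-1, -1, -1, -1, -1, -1, -1, -1, -1, -1])

```text
t: 13.1
ee_pos: [0.3671, -0.1823, 0.3606]
orientation: [-0.28, 0.648, -0.632, 0.321]
ft_force: [-0.4, 0.2, 0.8]
opening: 0.646
finger_force: 43.7
```

Call:
play_rows(offset=[[0, 0, 0], [0, 0, 0], [0, 0, 0], [0, 0, 0], [0, 0, 0], [0, 0, 0], [0, 0, 0], [0, 0, 0], [0, 0, 0], [0, 0, 0], [0, 0, 0], [0, 0, 0]], rotation=[[0.1152, -0.0058, -0.0953], [0.2304, -0.0116, -0.1906], [0.3456, -0.0174, -0.2859], [0.4608, -0.0232, -0.3812], [0.576, -0.029, -0.4765], [0.6912, -0.0348, -0.5718], [0.8064, -0.0406, -0.6671], [0.9216, -0.0464, -0.7624], [1.0368, -0.0522, -0.8577], [1.152, -0.058, -0.953], [1.268, -0.064, -1.048], [1.268, -0.064, -1.048]], jaw=[-1, -1, -1, -1, -1, -1, -1, -1, -1, -1, -1, -1])

```text
t: 14.3
ee_pos: [0.3671, -0.1824, 0.3606]
orientation: [0.424, 0.02, 0.905, -0.011]
ft_force: [-1.0, -0.1, -0.3]
opening: 0.646
finger_force: 43.7
```

```bash
python3 - <<'E'
from kin import *
B=(.6075,-.2578,-.05);p,R,s=pose();print(s['t'],p,np.round(s['qpos'],2),s['opening'])
for hx in (-.085,-.065):
  P,Rt=target(B,.92,(hx,.063,.17));print(P,delta(P,Rt,p,R))
for n in ('side','wrist','top'): cv2.imwrite(f'pics/{n}6.png',cams.read_camera(n))
w=cams.camera_info('wrist');print(proj(w,[[.6107,-.195,.165],[.57,-.193,.175]]))
si=cams.camera_info('side');print(proj(si,[R.apply([.004,0,.165])+p]))
E
```

```text
14.3 [ 0.3671397  -0.18240343  0.36056285] [-0.94  0.07  2.29  1.4   0.65  2.68] 0.6457733628384088
[ 0.39706496 -0.18419064  0.27314273] (array([ 29.9,  -1.8, -87.4]), array([ 0.001, -0.044, -0.005]))
[ 0.41703996 -0.18519022  0.27314273] (array([ 49.9,  -2.8, -87.4]), array([ 0.001, -0.044, -0.005]))
[[321.49146442 231.63180336]
 [321.63048289 221.97134109]]
[[295.77780615 230.13503225]]
```

Call:
play_rows(offset=[[5, 0, -20], [10, -1, -45], [20, -2, -70], [30, -2, -87], [30, -2, -87], [30, -2, -87]], rotation=[[0, -0.011, 0], [0, -0.022, 0], [0, -0.033, -0.003], [0.001, -0.044, -0.005], [0.001, -0.044, -0.005], [0.001, -0.044, -0.005]], jaw=[-1, -1, -1, -1, -1, -1])

```text
t: 15.05
ee_pos: [0.397, -0.1848, 0.2732]
orientation: [0.443, 0.022, 0.896, -0.011]
ft_force: [-0.5, 0.8, 0.4]
opening: 0.645
finger_force: 43.7
```

```bash
python3 - <<'E'
from kin import *
from fit import T
B=(.6075,-.2578,-.05);p,R,s=pose();print(s['t'],p,np.round(s['qpos'],2),s['opening'])
P,Rt=target(B,.92,(-.085,.063,.17));print(delta(P,Rt,p,R))
im={n:cams.read_camera(n) for n in ('side','wrist','top')}
for n in im: cv2.imwrite(f'pics/{n}7.png',im[n])
H=np.array([R.apply([.004,0,.165])+p, *T(B,[(0,.063,.165),(-.041,.063,.175)])])
for n in im: print(n,proj(cams.camera_info(n),H).round(1).tolist())
g=lambda n,c,r,w:cv2.resize(im[n][r-w:r+w,c-w:c+w],(400,400),interpolation=cv2.INTER_CUBIC)
q=[proj(cams.camera_info(n),H[:1])[0].astype(int) for n in ('side','wrist')]
q[1]=np.clip(q[1],0,379);print(q)
cv2.imwrite('pics/c7.png',np.hstack([g('side',q[0][0]+15,q[0][1]+5,50),g('wrist',q[1][0],q[1][1],100)]))
E
```

```text
15.05 [ 0.39702012 -0.18480375  0.27315977] [-0.87  0.37  2.37  1.98  0.69  2.04] 0.6448845276833131
(array([ 0. ,  0.6, -0. ]), array([ 0.001, -0.001, -0.001]))
side [[312.7, 264.3], [352.8, 267.9], [333.5, 263.1]]
wrist [[323.7, 314.5], [324.0, 325.4], [324.3, 336.7]]
top [[398.8, 241.7], [396.9, 209.3], [398.1, 224.1]]
[array([312, 264]), array([323, 314])]
```

View pics/c7.png

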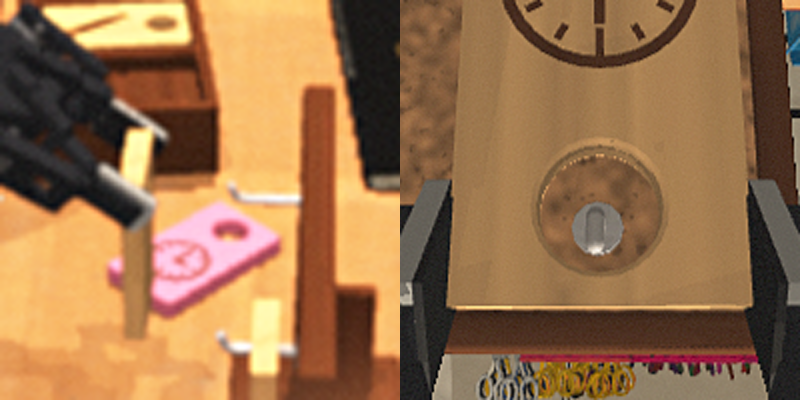

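Seen through the tag hole (centre at crop (600,210)), the hook and its root disc appear at (597,228), which matches prediction. In the side view the tag is vertical with its hole just above wire height. I'll advance.

Call:
play_rows(offset=[[10, -1.5, 0], [20, -2, 0], [28, -2.4, 0], [34, -2.7, 0], [40, -3, 0], [46, -3.3, 0], [52, -3.6, 0], [57, -3.8, 0], [60, -4, 0], [60, -4, 0]], rotation=[[0, 0, 0], [0, 0, 0], [0, 0, 0], [0, 0, 0], [0, 0, 0], [0, 0, 0], [0, 0, 0], [0, 0, 0], [0, 0, 0], [0, 0, 0]], jaw=[-1, -1, -1, -1, -1, -1, -1, -1, -1, -1])

```text
t: 16.2
ee_pos: [0.4574, -0.1892, 0.2733]
orientation: [0.444, 0.022, 0.896, -0.012]
ft_force: [-0.4, -0.1, -0.8]
opening: 0.644
finger_force: 43.7
```

```bash
python3 - <<'E'
from kin import *
B=(.6075,-.2578,-.05);p,R,s=pose();print(s['t'],p,s['ft_force'],s['moment'])
for n in ('side','wrist'): cv2.imwrite(f'pics/{n}8.png',cams.read_camera(n))
a=cv2.imread('pics/side8.png');b=cv2.imread('pics/wrist8.png')
c=lambda im,u,v,w:cv2.resize(im[v-w:v+w,u-w:u+w],(400,400),interpolation=cv2.INTER_CUBIC)
cv2.imwrite('pics/c8.png',np.hstack([c(a,342,265,30),c(b,322,320,90)]))
E
```

```text
16.2 [ 0.45737969 -0.18916086  0.27332099] [-0.37722814 -0.06566052 -0.83149925] [ 0.01955688  0.41339676 -0.01284962]
```

View pics/c8.png

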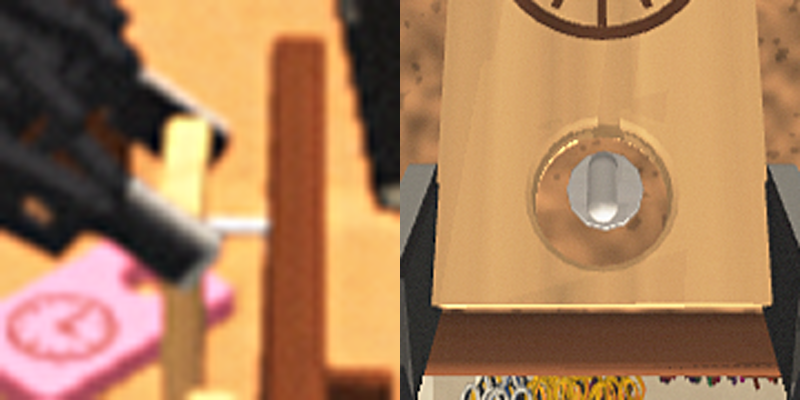

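The hook is through the hole with no contact force. I'll go 5 mm further in, then lower until the rim rests on the wire.

Call:
play_rows(offset=[[3, 0, 0], [5, 0, -2], [5, 0, -4], [5, 0, -6], [5, 0, -8], [5, 0, -10], [5, 0, -11], [5, 0, -11]], rotation=[[0, 0, 0], [0, 0, 0], [0, 0, 0], [0, 0, 0], [0, 0, 0], [0, 0, 0], [0, 0, 0], [0, 0, 0]], jaw=[-1, -1, -1, -1, -1, -1, -1, -1])

```text
t: 17.1
ee_pos: [0.462, -0.1891, 0.2621]
orientation: [0.444, 0.022, 0.896, -0.011]
ft_force: [-0.5, -0.0, -0.8]
opening: 0.647
finger_force: 43.7
```

Call:
play_rows(offset=[[0, 0, -1], [0, 0, -2], [0, 0, -2]], rotation=[[0, 0, 0], [0, 0, 0], [0, 0, 0]], jaw=[-1, -1, -1])

```text
t: 17.4
ee_pos: [0.462, -0.1891, 0.2602]
orientation: [0.444, 0.022, 0.896, -0.012]
ft_force: [-0.1, -0.1, -0.3]
opening: 0.643
finger_force: 43.7
```

Call:
play_rows(offset=[[0, 0, -1], [0, 0, -2], [0, 0, -2]], rotation=[[0, 0, 0], [0, 0, 0], [0, 0, 0]], jaw=[-1, -1, -1])

```text
t: 17.7
ee_pos: [0.4622, -0.1892, 0.2585]
orientation: [0.444, 0.022, 0.895, -0.012]
ft_force: [-0.6, 0.2, 2.7]
opening: 0.645
finger_force: 44.0
```

```bash
python3 - <<'E'
from kin import *
p,R,s=pose();print(s['t'],p,s['ft_force'],R.apply([0,0,1]).round(3))
im=cams.read_camera('wrist');cv2.imwrite('pics/wrist9.png',im)
# hole & disc: grey (low sat) pixels vs hole
h=cv2.cvtColor(im,cv2.COLOR_BGR2HSV)[260:380,270:380]
g=(h[...,1]<45)&(h[...,2]>110);v,u=np.nonzero(g);print('grey',len(u),u.min()+270,u.max()+270,v.min()+260,v.max()+260) if len(u) else print('none')
E
```

```text
17.7 [ 0.46218962 -0.18915975  0.25853632] [-0.56564119  0.1852025   2.70898358] [ 0.795 -0.041 -0.605]
grey 810 307 340 329 372
```

Contact: 2.7 N upward, so the rim is on the wire. I'll release and back out.

Call:
play_rows(offset=[[0, 0, 0], [0, 0, 0], [0, 0, 0], [0, 0, 0], [0, 0, 0], [0, 0, 0], [0, 0, 0], [0, 0, 0]], rotation=[[0, 0, 0], [0, 0, 0], [0, 0, 0], [0, 0, 0], [0, 0, 0], [0, 0, 0], [0, 0, 0], [0, 0, 0]], jaw=[0.4, 0.5, 0.6, 0.7, 0.8, 1, 1, 1])

```text
t: 18.55
ee_pos: [0.462, -0.1891, 0.2583]
orientation: [0.444, 0.022, 0.896, -0.012]
ft_force: [-0.1, 0.0, -1.4]
opening: 1.001
finger_force: 0.0
```

Call:
play_rows(offset=[[-8, 0, 5], [-20, 1, 14], [-35, 2, 26], [-55, 3, 41], [-75, 4, 57], [-90, 5, 70], [-90, 5, 85], [-90, 5, 85]], rotation=[[0, 0, 0], [0, 0, 0], [0, 0, 0], [0, 0, 0], [0, 0, 0], [0, 0, 0], [0, 0, 0], [0, 0, 0]], jaw=[1, 1, 1, 1, 1, 1, 1, 1])

```text
t: 19.35
ee_pos: [0.3715, -0.1843, 0.345]
orientation: [0.445, 0.022, 0.895, -0.013]
ft_force: [0.4, 0.5, -0.5]
opening: 0.999
finger_force: 0.0
```

```bash
python3 - <<'E'
from kin import *
from fit import T
B=(.6075,-.2578,-.05);p,R,s=pose();print(s['t'],p,s['ft_force'],s['opening'])
exp=T(B,[(-.025,.063,.1235)])
for n in ('side','top','wrist'):
    cv2.imwrite(f'pics/{n}10.png',cams.read_camera(n));i=cams.camera_info(n)
    print(n,'expected clock',proj(i,exp).round(0).tolist())
    for m in ('clock_tag_centre','mug_tag_centre','pencil_tag_centre','book_tag_centre'):
        for r in cams.regions_of(n,m)[:3]:
            v,u=np.nonzero(r['mask']);print(m,round(r['conf'],2),np.round(r['uv']),len(u),u.min(),u.max(),v.min(),v.max())
E
```

```text
19.35 [ 0.37148469 -0.18425022  0.34499298] [ 0.38318622  0.47494949 -0.5117839 ] 0.999413372004724
side expected clock [[341.0, 283.0]]
clock_tag_centre 0.84 [320. 284.] 613 304 346 270 298
clock_tag_centre 0.78 [339. 277.] 246 337 344 258 303
clock_tag_centre 0.74 [342. 325.] 362 339 346 294 351
mug_tag_centre 0.77 [341. 321.] 395 338 346 294 351
pencil_tag_centre 0.65 [309. 226.] 359 288 324 219 231
book_tag_centre 0.71 [309. 213.] 182 295 320 208 216
top expected clock [[395.0, 223.0]]
clock_tag_centre 0.84 [336. 253.] 670 314 351 232 266
clock_tag_centre 0.56 [400. 222.] 322 382 408 216 229
mug_tag_centre 0.74 [446. 216.] 348 429 458 211 225
mug_tag_centre 0.74 [311. 183.] 196 309 319 174 194
pencil_tag_centre 0.59 [255. 273.] 733 243 269 253 292
book_tag_centre 0.82 [229. 279.] 739 217 242 258 297
wrist expected clock [[324.0, 166.0]]
clock_tag_centre 0.93 [322. 169.] 10287 279 364 104 239
clock_tag_centre 0.67 [555.  18.] 3539 500 623 0 53
clock_tag_centre 0.27 [250. 164.] 59242 59 409 19 287
mug_tag_centre 0.94 [150. 174.] 10391 94 196 112 242
book_tag_centre 0.45 [323. 168.] 10123 279 364 104 238
```

The clock tag hangs where expected in all three views, and the clock shows to the wrist camera. I'll let it settle, check once more and hand in.

Call:
play_rows(offset=[[-5, 0, 10], [-10, 0, 20], [-10, 0, 20], [-10, 0, 20], [-10, 0, 20], [-10, 0, 20], [-10, 0, 20], [-10, 0, 20], [-10, 0, 20], [-10, 0, 20]], rotation=[[0, 0, 0], [0, 0, 0], [0, 0, 0], [0, 0, 0], [0, 0, 0], [0, 0, 0], [0, 0, 0], [0, 0, 0], [0, 0, 0], [0, 0, 0]], jaw=[1, 1, 1, 1, 1, 1, 1, 1, 1, 1])

```text
t: 21.1
ee_pos: [0.3621, -0.1841, 0.3633]
orientation: [0.444, 0.022, 0.896, -0.012]
ft_force: [-2.0, 0.0, 1.0]
opening: 1.001
finger_force: 0.0
```

```bash
python3 - <<'E'
from kin import *
a=cv2.imread('pics/side10.png');ok=False
b=cams.read_camera('side')
for r in cams.regions_of('side','clock_tag_centre'):
    if abs(r['uv'][0]-339)<4 and abs(r['uv'][1]-277)<4: ok=True
print(ok, cv2.absdiff(a,b)[255:310,330:352].mean())
if ok: print(ticket.close_job())
E
```

```text
True 1.2446280991735537
the job is handed in; nothing more can be done
None
```

The clock tag hangs by its hole on the free hook with the clock facing outward, no other tag or object was touched, and the job was handed in about 21 s into the 56 s allowed.

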